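# Park the tall ink crate in its counter bay and bar it in

## Robot

A 7-joint arm with a two-finger parallel gripper is mounted at the origin on the work surface; the furniture and walls round the work are solid. World frame = base frame: x ahead of the robot, y to its left, z up, the work surface at z = 0. Lengths are in mm, angles in rad, forces in N, time in s.
With the tool pointing down it reaches from about 400 to 900 mm from the base axis. Payload 5.6 kg.
Tool frame: the origin (TCP) lies at the very end of the fingers, on their centre line; the grasp point (between the pads) lies 19 mm behind it (bot.hold_point_z is the distance from the TCP to the grasp point, in mm); z points along the fingers, y is the line along which they close (so a half turn about z gives the same grasp; the last joint's range is limited). The gripper opens to 92 mm and grips with 3 to 60 N. Pads are 20 mm wide; open, the fingers measure 128 mm over their backs; the gripper's body (75 mm by 189 mm) begins 69 mm behind the grasp point.
Start: joints at [1.264, 0.468, -0.012, 1.603, 0.006, 1.071, -0.056], TCP at [169.446, -627.533, 214.592] pointing down, gripper open.
Joint ranges: [-2.53, 2.53], [-0.31, 2.02], [-1.57, 1.55], [0.28, 2.44], [-1.29, 4.43], [0.15, 1.84], [-2.92, 2.92]. Speed limits (rad/s): [2.57, 2.57, 3.14, 3.14, 3.14, 3.14, 3.14].

## Interface

Orientations are given as a 3x3 rotation matrix whose columns are the frame's x, y, z axes.
In Python, from station import monitor, vision, bot gives the robot as it stands.
- The arm moves only by the tool jog_arm, never from a script. Its argument "deltas" is a list of rows, each a list of 6 numbers: the shift along the tool's x, y, z scaled (see below), then the turn, a rotation vector about the tool's x, y, z scaled (see below). In form: [[tx, ty, tz, rx, ry, rz], ...]. A call has 1 to 20 rows; each row is the pose to reach, as a shift and turn from the pose commanded when the call began, along the tool's axes at that moment, turning the shorter way round; what a row does not reach only later rows make up. The controller multiplies each number of a shift by 0.2 m and each number of a turn by 2 pi rad. A row lasts 1/12 s, in which the tool goes at most 41.7 mm and 7.16 degrees, less where a joint would pass 70% of its speed; a pose out of reach is approached as far as the arm can. A call with a number of a shift or a turn outside -1 to 1 is refused whole. A call with a gripper value outside its range is refused whole. "hand" is the closure, from 0 (fully open) to 1 (shut), set as the call begins (left out, the last holds). The fingers move at their own pace and stop on an object; "newtons" is the grip in N (left out, the last holds). Time passes only in rows, so rows that repeat a pose let the fingers close. It gives the time, the measured TCP pose, the force, the opening and the grip force at its end, in the units of the state.
- monitor.state(): the state, without advancing time (a new reading comes with each control period).
- vision.snapshot(name): name is "side" or "top"; returns a dict with "frame" (480x640x3 uint8, blue, green, red), "depth" (480x640 float32, mm along the optical axis (not along the pixel's ray), 0 where there is no reading), "camera_matrix" (3x3 intrinsics, pixels), "distortion" ([k1, k2, p1, p2, k3] as OpenCV has them; the pictures are not rectified), "R" (3x3) and "t" (3): a world point X has camera coordinates R X + t. Camera axes: x right, y down, z forward; pixel columns grow to the right and rows downward; lengths in mm; the calibration is good to about 2 mm. A picture is of the moment at which its call begins.
- bot.close_job(): hands the job in; it is judged then, once.
The state is a dict: "time": time; "joint_positions": joint angles; "dq": joint speeds; "tau": joint torques, N m; "tool_pos": TCP position; "tool_rot": TCP orientation; "ft_force": force on the tool from outside, world axes, zero at the start; "ft_torque": the same for the moment, N m; "opening": finger opening in mm; "gripper_force": force on a finger pad.
Only numpy, scipy, OpenCV 4.12 (cv2) and the standard library are available. Lean on these libraries where they do the work, as an engineer would, in place of code of your own. Each camera call takes 0.05 s, during which the arm holds its last target. There are 200 camera calls.

## Task

The tall, top-heavy crate of ink bottles has been left standing loose on the counter. Push it low down, near its base, so that it slides along without tipping, into its low wooden bay until it is fully home against the back stop; do not lift or carry it. Then push the wooden keeper bar round on its pivot until it lies right across the front of the crate, and leave the pen jar and the tape runner where they are.

Things in the scene. Friction and masses are not known exactly. Their poses are not given: they have to be found in the camera images.
- ink_crate: Wooden two-tier crate of dark ink bottles, 0.7 to 1 kg, top-heavy; 72 mm deep (x) x 150 wide (y) x 160 tall, alike front and back. Origin at the centre of its underside, z up; +x points into the bay once home. Friction on the counter is about 0.5 to 0.7: pushed at mid-height or above it may tip, pushed 15 to 30 mm up it slides (3 to 7 N).
- crate_push (a point): Centre of the board to push, on the crate's -x face (36 mm from the crate's origin), 22 mm above the counter. The board is flat, 150 mm wide, from 0 to 52 mm above the counter; above it a gap, then a second slat at 84 to 110 mm in the same plane.
- bay: Low wooden bay screwed to the counter ahead of the robot: two side rails and a back stop, 24 mm high, no floor, open at -x. Origin on the counter where the crate's origin lies when fully home; +x into the bay. Rubber pads of the back stop at x = +36 mm; rails' inner faces at y = +-79 mm (4 mm play each side), 18 mm thick, from x = -53 to +54 mm.
- bay_mouth (a point): Middle of the bay's mouth, on the counter: in the bay's frame x = -82, y = 0 mm. From x = -53 mm out to here the rail ends flare outwards by 30 degrees, about 15 mm each, to guide the crate in.
- keeper (a joint): Keeper bar's angle, rad: 0 (a stop) = across the mouth, pointing to the bay's +y, inner face 3 mm before the home crate; 1.57 = straight out along the bay's -x; to 2.4 = splayed outwards. Wooden bar 12 mm thick, 24 mm high (26 to 50 mm above the counter, it passes above the rails). It stays where left; about 0.5 N at the tip moves it.
- keeper_pivot (a point): Pivot axis of the keeper bar, in the bay's frame at x = -45, y = -89 mm, half-way up the bar, 38 mm above the counter.
- keeper_tip (a point): Centre of the rounded free end of the keeper bar, 90 mm from the pivot, 38 mm above the counter.
- tape_runner: Bystander near the far right corner of the counter: small correction-tape runner lying flat, 17 x 82 x 24 mm, origin at the centre of its underside.
- pen_jar: Bystander beyond the bay, near the far edge: glass jar of pens, 68 x 72 mm, 160 mm tall, origin at the centre of its underside.

How it is judged (in metres and radians):
On the way:
1. the crate is fully home in the bay (x of ink_crate in the frame of bay above -0.006 m and y of ink_crate in the frame of bay between -0.008 and 0.008 m and height (world z) of ink_crate below 0.005 m), for 0.2 s.
At the end, for the whole second after the job is handed in: The crate stands upright and at rest on the counter in the bay, within 6 mm of touching the back stop, between the rails (8 mm off-centre at most, square within 0.07 rad), and the keeper bar lies across its front, within 0.12 rad of its stop (all of step 1 and x of ink_crate in the frame of bay below 0.006 m and angle between the x axis of ink_crate and the x axis of bay, either way round below 0.07 rad and angle between ink_crate's own z axis and vertical below 0.03 rad and linear speed of ink_crate below 0.01 m/s and value of joint keeper below 0.12 rad).
It fails at once if the crate tips by more than 10 degrees (angle between ink_crate's own z axis and vertical above 0.17 rad).
It fails at once if the crate is lifted off the counter (height (world z) of ink_crate above 0.012 m).
It fails at once if the tape runner is moved more than 20 mm (distance of tape_runner from where it was at the start of the episode above 0.02 m).
It fails at once if the pen jar is moved more than 20 mm or knocked over (distance of pen_jar from where it was at the start of the episode above 0.02 m or angle between pen_jar's own z axis and vertical above 0.3 rad).
It also fails if it takes over 59 s, if anything falls off the work surface, if the arm or the gripper's body presses on something with over 40 N, if the wrist force passes 120 N, or if a joint passes its speed limit or range.

## Working session

There is one attempt and no reset: what is moved stays moved. The work goes in short steps, Python scripts to look and compute and a tool call to move; the robot and the scene stay as the last step left them, time stands still between calls to the robot, and variables do not carry over. Pictures are saved under pics/ and viewed, at most 10 in all, crops included, and the job is handed in when it is done.

Besides the shell and the picture viewer there is one more tool, called after "Request:" as name(argument=value, ...) on one line, values as JSON. jog_arm: Moves the arm, as the interface text tells. Shifts and turns lie within -1 to 1; 1 stands for 0.2 m of shift or 2 pi rad of turn. Its arguments: {"type":"object","properties":{"deltas":{"type":"array","items":{"type":"array","items":{"type":"number","minimum":-1,"maximum":1}}},"hand":{"type":"number"},"newtons":{"type":"number"}},"required":["deltas"]}

```bash
mkdir -p pics; ls
python3 - <<'E'
from station import monitor,vision,bot
import cv2,numpy as np,pickle
s=monitor.state();print(s['time'],s['tool_pos'],s['tool_rot'],s['opening'])
for n in('top','side'):
    d=vision.snapshot(n);cv2.imwrite(f'pics/{n}0.png',d['frame']);pickle.dump(d,open(f'{n}0.pkl','wb'))
    print(n,-np.array(d['R']).T@d['t'],d['camera_matrix'],d['distortion'])
E
```

```text
pics
0.0 [ 169.2614493  -626.98563235  213.65260801] [[ 9.65417831e-01  2.60706841e-01 -5.94989543e-04]
 [ 2.60707475e-01 -9.65416494e-01  1.61437668e-03]
 [-1.53533672e-04 -1.71366626e-03 -9.99998520e-01]] 91.96007127697061
top [ 323.59624743  -55.12572599 1099.52260061] [[542.79716651   0.         315.37310117]
 [  0.         542.79716651 246.49609401]
 [  0.           0.           1.        ]] [-0.01588828  0.          0.          0.          0.        ]
side [ 268.15804575 -661.85725206  575.19100166] [[580.25559698   0.         319.10720869]
 [  0.         580.25559698 243.85309611]
 [  0.           0.           1.        ]] [-0.09440141  0.          0.          0.          0.        ]
```

View pics/top0.png

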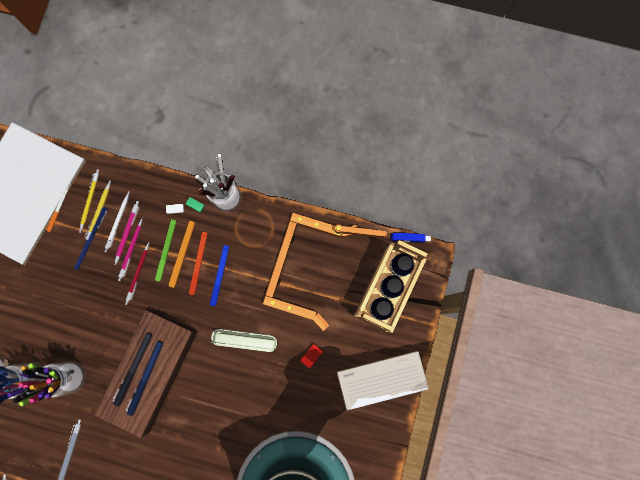

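View pics/side0.png

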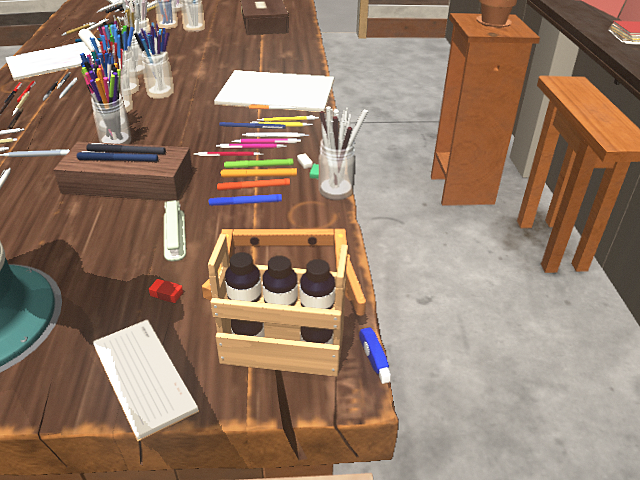

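The top view shows the bay open to the right, with its back stop near px (282,258). The keeper pivot is near (338,230) and its tip near (388,234). The crate is at about (392,288), the blue tape runner at (410,238) and the pen jar at (222,190). The side view shows the crate upright in front of the bay, which is open towards that camera. Next I'll measure these.

```bash
cat > h.py <<'E'
import numpy as np,cv2,pickle
def ray(d,px,z):
    px=np.array(px,float).reshape(-1,1,2)
    n=cv2.undistortPoints(px,np.array(d['camera_matrix']),np.array(d['distortion'])).reshape(-1,2)
    R=np.array(d['R']);c=-R.T@np.array(d['t'])
    v=np.c_[n,np.ones(len(n))]@R
    return c+v*((z-c[2])/v[:,2])[:,None]
def cloud(d):
    h,w=d['depth'].shape;u,v=np.meshgrid(np.arange(w),np.arange(h))
    px=np.stack([u,v],-1).reshape(-1,1,2).astype(float)
    n=cv2.undistortPoints(px,np.array(d['camera_matrix']),np.array(d['distortion'])).reshape(-1,2)
    z=d['depth'].reshape(-1,1);P=(np.c_[n,np.ones(len(n))]*z-np.array(d['t']).ravel())@np.array(d['R'])
    P[z[:,0]==0]=np.nan
    return P.reshape(h,w,3)
E
python3 - <<'E'
from h import *
np.set_printoptions(precision=1,suppress=True)
d=pickle.load(open('top0.pkl','rb'));P=cloud(d)
for p in [(297,470),(280,400),(440,400),(520,350),(600,450),(345,285)]:print(p,P[p[1],p[0]])
hsv=cv2.cvtColor(d['frame'],cv2.COLOR_BGR2HSV)
big=cv2.resize(d['frame'][190:350,240:470],None,fx=3.4,fy=3.4,interpolation=cv2.INTER_CUBIC);cv2.imwrite('pics/c.png',big)
# crate top
m=(P[...,2]>145)&(P[...,2]<170);m[:220]=0;m[340:]=0;m[:,:345]=0;m[:,440:]=0
q=P[m][:,:2].astype(np.float32);print('crate',len(q),cv2.minAreaRect(q),np.median(P[m][:,2]))
# blue runner
m=cv2.inRange(hsv,(105,120,60),(130,255,255))>0;m[:225]=0;m[250:]=0;m[:,:380]=0;m[:,440:]=0
print('tape',P[m].mean(0),cv2.minAreaRect(P[m][:,:2].astype(np.float32)))
# bay orange
m=cv2.inRange(hsv,(8,120,150),(22,255,255))>0;m[:205]=0;m[335:]=0;m[:,:258]=0;m[:,395:]=0
m&=P[...,2]>12
for lo,hi in((12,32),(40,60)):
    k=m&(P[...,2]>lo)&(P[...,2]<hi);n,l,st,c=cv2.connectedComponentsWithStats(k.astype(np.uint8))
    for i in range(1,n):
        if st[i,4]>30:print(lo,st[i],np.median(P[l==i][:,2]),cv2.minAreaRect(P[l==i][:,:2].astype(np.float32)))
E
```

```text
(297, 470) [65.8 -7.4 95.5]
(280, 400) [173.7  31.3   2.1]
(440, 400) [ 167.1 -294.1  -52.7]
(520, 350) [ 268.5 -463.6  -53.3]
(600, 450) [  68.4 -615.8  -51.5]
(345, 285) [400.3 -98.    0.3]
crate 820 ((389.7766418457031, -178.19190979003906), (55.92514419555664, 149.921630859375), 64.24370574951172) 148.6281859199592
tape [ 495.7 -224.    21.2] ((496.1059265136719, -224.6830291748047), (68.07717895507812, 15.701462745666504), 87.52814483642578)
12 [ 263  213   73  118 1483] 24.085296515357086 ((427.1168518066406, -25.56781768798828), (137.1638641357422, 207.21861267089844), 72.56512451171875)
40 [335 225  52  11 277] 49.80335604420709 ((503.9393310546875, -127.08781433105469), (101.14755249023438, 12.580782890319824), 83.95576477050781)
```

View pics/c.png

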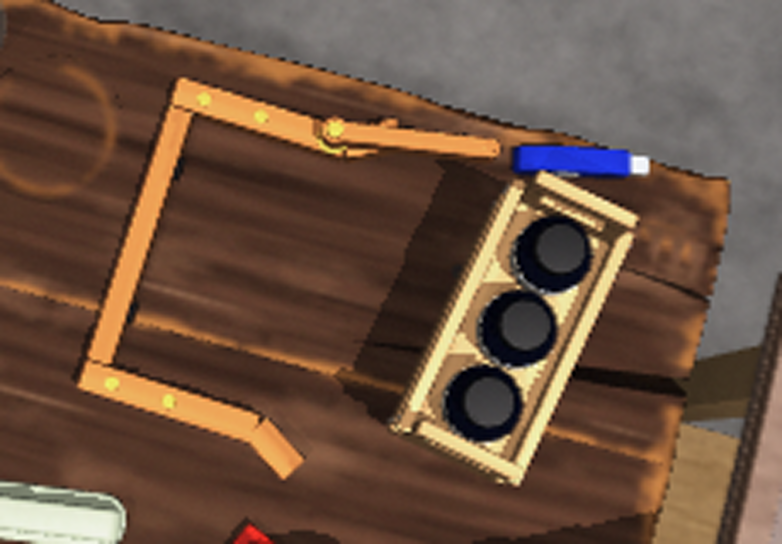

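Run:
```python
from h import *
np.set_printoptions(precision=1,suppress=True)
d=pickle.load(open('top0.pkl','rb'));P=cloud(d)
f=lambda a:np.array(a,float)/3.4+[240,190]
w=np.vstack([ray(d,f([(178,79),(78,384),(248,438),(262,415)]),24)[:,:2],ray(d,f([(335,129)]),50)[:,:2]])
b=np.array([(54,-97),(54,97),(-53,97),(-53,79),(-45,-89)],float)
wm,bm=w.mean(0),b.mean(0);U,S,V=np.linalg.svd((b-bm).T@(w-wm));R=(U@V).T
t=wm-R@bm;th=np.arctan2(R[1,0],R[0,0]);print('bay',t,np.degrees(th));print((w-t)@R-b)
g=lambda q:(np.atleast_2d(q)[:,:2]-t)@R
sl=(slice(225,340),slice(345,440));q=P[sl].reshape(-1,3);q=q[q[:,2]>60]
print(np.histogram(q[:,2],bins=np.arange(60,172,6)))
for z0 in(100,140,150,155):
    k=q[q[:,2]>z0][:,:2].astype(np.float32);r=cv2.minAreaRect(k);print(z0,len(k),r,g(r[0]))
# side cloud
d2=pickle.load(open('side0.pkl','rb'));Q=cloud(d2).reshape(-1,3)
k=Q[(Q[:,2]>10)&(Q[:,2]<110)&(np.hypot(Q[:,0]-380,Q[:,1]+178)<110)]
kb=g(k)
r=cv2.minAreaRect(k[:,:2].astype(np.float32));print('side',len(k),r,g(r[0]))
tip=ray(d,f([(499,148)]),50);print('tip',tip,g(tip),'pivot',w[4])
m=f([(516,147),(516,172),(630,150),(648,165),(630,177)]);print('tape',ray(d,m,20),g(ray(d,m,20)))
print('mouth',t+R@[-82,0],'counter edge',ray(d,f([(728,180),(660,480)]),0))
np.savez('bay.npz',t=t,R=R)
```

```text
bay [437.8 -14.3] 72.39793376821484
[[-0.5  3. ]
 [-0.8 -1.8]
 [ 2.5 -2.2]
 [-1.2  0.8]
 [-0.1  0.3]]
(array([  4,   4,   5,   2, 395, 439,  77, 200, 641, 106, 137, 487,  67,
        53, 535,  45, 277,  26]), array([ 60,  66,  72,  78,  84,  90,  96, 102, 108, 114, 120, 126, 132,
       138, 144, 150, 156, 162, 168]))
100 2615 ((389.70184326171875, -178.24880981445312), (72.68118286132812, 150.09063720703125), 63.92845916748047) [[-170.9   -3.8]]
140 925 ((389.76031494140625, -178.24237060546875), (55.927581787109375, 149.91880798339844), 64.20127868652344) [[-170.8   -3.8]]
150 348 ((389.79522705078125, -178.2008819580078), (55.92514419555664, 149.8803253173828), 64.24370574951172) [[-170.8   -3.8]]
155 312 ((389.67486572265625, -178.60684204101562), (55.643741607666016, 149.80032348632812), 64.02510070800781) [[-171.2   -3.9]]
side 8375 ((391.33624267578125, -178.9479522705078), (75.48064422607422, 151.54498291015625), 64.2672119140625) [[-171.    -5.5]]
tip [[ 497.5 -178.3   50. ]] [[-138.3 -106.5]] pivot [508.7 -84.1]
tape [[ 503.1 -191.9   20. ]
 [ 488.1 -191.6   20. ]
 [ 501.2 -259.2   20. ]
 [ 492.2 -269.5   20. ]
 [ 485.  -258.7   20. ]] [[-149.6 -115.9]
 [-153.8 -101.6]
 [-214.3 -134.5]
 [-226.9 -129.1]
 [-218.7 -119. ]]
mouth [413.  -92.4] counter edge [[ 486.2 -321.2    0. ]
 [ 308.  -275.3    0. ]]
```

```bash
cat >> h.py <<'E'
from scipy.spatial.transform import Rotation as Ro
B=np.load('bay.npz') if __import__('os').path.exists('bay.npz') else None
def tool(yaw,tilt):  # x forward/up, z forward/down
    e=np.array([np.cos(yaw),np.sin(yaw),0]);k=np.array([0,0,1.]);c,s=np.cos(tilt),np.sin(tilt)
    x=c*e+s*k;z=s*e-c*k
    return np.c_[x,np.cross(z,x),z]
def row(s,p,R):
    R0=np.array(s['tool_rot']);sh=R0.T@(np.array(p)-s['tool_pos'])/200
    rv=Ro.from_matrix(R0.T@R).as_rotvec()/(2*np.pi)
    return np.r_[sh,rv].round(4).tolist()
E
python3 - <<'E'
from h import *
from station import monitor
s=monitor.state();y=np.radians(64.1)
e=np.array([np.cos(y),np.sin(y)]);F=np.array([390,-178.3])-36*e
R=tool(y,np.radians(35));p=F-70*e;print(p)
p0=np.array(s['tool_pos'])
for f in (.25,.5,.75,1):print(row(s,p0+f*(np.r_[p,150]-p0),R))
E
```

```text
[ 343.69901043 -273.65312457]
[0.3256, -0.3695, 0.0802, 0.0413, 0.0911, -0.1318]
[0.6513, -0.739, 0.1605, 0.0413, 0.0911, -0.1318]
[0.9769, -1.1085, 0.2407, 0.0413, 0.0911, -0.1318]
[1.3026, -1.478, 0.3209, 0.0413, 0.0911, -0.1318]
```

Request:
jog_arm(deltas=[[0.13, -0.148, 0.032, 0.0083, 0.0182, -0.0264], [0.26, -0.296, 0.064, 0.0165, 0.0364, -0.0527], [0.39, -0.444, 0.096, 0.0248, 0.0547, -0.0791], [0.52, -0.592, 0.128, 0.033, 0.0729, -0.1054], [0.65, -0.74, 0.16, 0.0413, 0.0911, -0.1318], [0.65, -0.74, 0.16, 0.0413, 0.0911, -0.1318], [0.65, -0.74, 0.16, 0.0413, 0.0911, -0.1318], [0.65, -0.74, 0.16, 0.0413, 0.0911, -0.1318], [0.65, -0.74, 0.16, 0.0413, 0.0911, -0.1318], [0.65, -0.74, 0.16, 0.0413, 0.0911, -0.1318], [0.65, -0.74, 0.16, 0.0413, 0.0911, -0.1318], [0.65, -0.74, 0.16, 0.0413, 0.0911, -0.1318]], hand=0)

```text
time: 1.1
tool_pos: [256.5, -450.3, 182.6]
tool_rot: [[0.358, 0.899, 0.251], [0.738, -0.437, 0.515], [0.572, 0.001, -0.82]]
ft_force: [-0.6, -0.5, -0.0]
opening: 91.8
gripper_force: 0.0
```

```bash
cat > nxt.py <<'E'
from h import *
from station import monitor
import sys
# args: yaw tilt then triplets x y z
np.set_printoptions(precision=3,suppress=True)
a=list(map(float,sys.argv[1:]));s=monitor.state()
print('t',s['time'],'p',np.array(s['tool_pos']),'F',np.array(s['ft_force']),'q',np.array(s['joint_positions']),'op',s['opening'])
R=tool(*np.radians(a[:2]))
print('roterr deg',np.degrees(Ro.from_matrix(np.array(s['tool_rot']).T@R).as_rotvec()))
for i in range(2,len(a),3):print(row(s,a[i:i+3],R))
E
python3 nxt.py 64.1 35 343.7 -273.7 150 343.7 -273.7 60 343.7 -273.7 17
```

```text
t 1.1 p [ 256.542 -450.308  182.629] F [-0.577 -0.504 -0.011] q [ 1.49   0.587 -0.34   1.672 -0.271  1.334  0.834] op 91.75072109573489
roterr deg [0.044 0.076 0.006]
[0.714, 0.0058, 0.6975, 0.0001, 0.0002, 0.0]
[0.4563, 0.0055, 1.0665, 0.0001, 0.0002, 0.0]
[0.3333, 0.0054, 1.2427, 0.0001, 0.0002, 0.0]
```

Request:
jog_arm(deltas=[[0.12, 0.001, 0.116, 0, 0, 0], [0.24, 0.002, 0.232, 0, 0, 0], [0.36, 0.003, 0.348, 0, 0, 0], [0.48, 0.004, 0.464, 0, 0, 0], [0.6, 0.005, 0.58, 0, 0, 0], [0.714, 0.006, 0.697, 0, 0, 0], [0.65, 0.006, 0.79, 0, 0, 0], [0.57, 0.006, 0.9, 0, 0, 0], [0.51, 0.006, 0.99, 0, 0, 0], [0.51, 0.006, 0.99, 0, 0, 0]])

```text
time: 1.93
tool_pos: [342.4, -272.0, 76.7]
tool_rot: [[0.359, 0.9, 0.248], [0.736, -0.436, 0.518], [0.574, -0.003, -0.819]]
ft_force: [0.3, 0.5, -0.1]
opening: 91.9
gripper_force: 0.0
```

```bash
python3 nxt.py 64.1 35 343.7 -273.7 40 343.7 -273.7 17;python3 - <<'E'
from station import vision
import cv2
cv2.imwrite('pics/s1.png',vision.snapshot('side')['frame'])
E
```

```text
t 1.9333 p [ 342.362 -271.973   76.656] F [ 0.285  0.502 -0.088] q [ 1.329  0.596 -0.44   2.033 -0.382  0.893  0.761] op 91.93005816625177
roterr deg [-0.172 -0.033 -0.061]
[-0.1092, 0.0103, 0.1473, -0.0005, -0.0001, -0.0002]
[-0.1752, 0.0107, 0.2414, -0.0005, -0.0001, -0.0002]
```

View pics/s1.png

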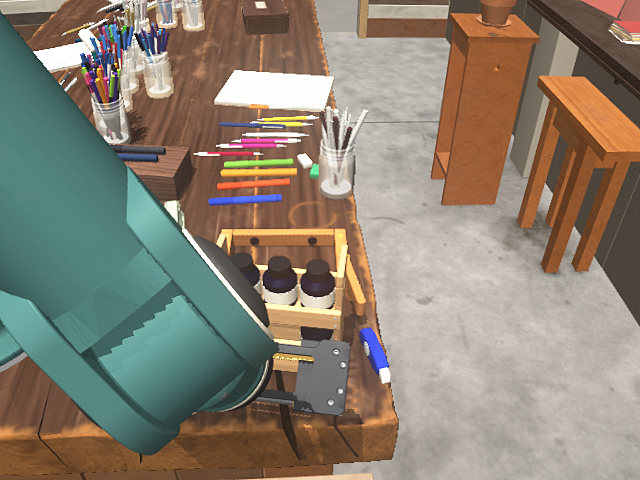

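The gripper hovers behind the crate near px (320,380), with the crate untouched at (280,300) and the tape runner clear at (375,355). Next I'll lower the tool.

Request:
jog_arm(deltas=[[-0.05, 0.003, 0.07, 0, 0, 0], [-0.1, 0.006, 0.14, 0, 0, 0], [-0.14, 0.01, 0.19, 0, 0, 0], [-0.175, 0.01, 0.24, 0, 0, 0], [-0.175, 0.01, 0.24, 0, 0, 0], [-0.175, 0.01, 0.24, 0, 0, 0]])

```text
time: 2.48
tool_pos: [345.2, -276.1, 20.0]
tool_rot: [[0.357, 0.9, 0.251], [0.738, -0.437, 0.515], [0.573, 0.001, -0.82]]
ft_force: [-0.4, 0.6, -0.5]
opening: 92.2
gripper_force: 0.0
```

```bash
cat > push.py <<'E'
# args: bay-frame face centre goal list x,y,yawrel,z ; prints rows
from h import *
from station import monitor
import sys
np.set_printoptions(precision=3,suppress=True)
s=monitor.state();t,Rb=B['t'],B['R'];th=np.arctan2(Rb[1,0],Rb[0,0]);T0=np.array(s['tool_rot'])
yaw=np.arctan2(-T0[0,1],T0[1,1])+np.pi
yaw=np.arctan2(T0[1,2],T0[0,2]);e=np.array([np.cos(yaw),np.sin(yaw)])
print('t',s['time'],'p',np.array(s['tool_pos']),'F',np.array(s['ft_force']),'q',np.array(s['joint_positions']))
print('face',Rb.T@(np.array(s['tool_pos'])[:2]+8.2*e-t),'yawrel',np.degrees(yaw-th))
for a in sys.argv[1:]:
    x,y,yr,z=map(float,a.split(','));w=th+np.radians(yr);e=np.array([np.cos(w),np.sin(w)])
    p=t+Rb@[x,y]-8.2*e;print(a,row(s,np.r_[p,z],tool(w,np.radians(35))))
E
python3 push.py=1 2>/dev/null; python3 push.py -- 2>/dev/null | head -3; python3 push.py -206.6,1.2,-8.3,17 -190,1,-7.5,17 -160,.5,-5,17 -130,0,-2.5,17 -100,0,0,17 -60,0,0,17
```

```text
t 2.4833 p [ 345.181 -276.146   20.001] F [-0.398  0.552 -0.462] q [ 1.316  0.708 -0.424  2.028 -0.369  0.791  0.798]
face [-269.516    7.859] yawrel -8.415567556350501
t 2.4833 p [ 345.181 -276.146   20.001] F [-0.398  0.552 -0.462] q [ 1.316  0.708 -0.424  2.028 -0.369  0.791  0.798]
face [-269.516    7.859] yawrel -8.415567556350501
-206.6,1.2,-8.3,17 [0.2505, -0.0124, 0.1934, 0.0002, 0.0001, 0.0001]
-190,1,-7.5,17 [0.318, -0.0228, 0.2405, 0.0015, 0.0001, -0.0017]
-160,.5,-5,17 [0.44, -0.0402, 0.3257, 0.0054, 0.0001, -0.0074]
-130,0,-2.5,17 [0.5621, -0.0576, 0.411, 0.0094, 0.0002, -0.0131]
-100,0,0,17 [0.6839, -0.0775, 0.4962, 0.0134, 0.0002, -0.0188]
-60,0,0,17 [0.8462, -0.1064, 0.6095, 0.0134, 0.0002, -0.0188]
```

Request:
jog_arm(deltas=[[0.06, -0.003, 0.046, 0, 0, 0], [0.12, -0.006, 0.092, 0, 0, 0], [0.18, -0.009, 0.139, 0, 0, 0], [0.21, -0.01, 0.162, 0, 0, 0], [0.23, -0.011, 0.178, 0, 0, 0], [0.2505, -0.0124, 0.1934, 0.0002, 0, 0], [0.267, -0.015, 0.205, 0.0005, 0, -0.0005], [0.284, -0.0175, 0.217, 0.0008, 0, -0.0009], [0.301, -0.02, 0.229, 0.0012, 0, -0.0013], [0.318, -0.0228, 0.2405, 0.0015, 0, -0.0017], [0.338, -0.0257, 0.2547, 0.0022, 0, -0.0027], [0.359, -0.0286, 0.2689, 0.0028, 0, -0.0036], [0.379, -0.0315, 0.2831, 0.0035, 0, -0.0046], [0.399, -0.0344, 0.2973, 0.0041, 0, -0.0055], [0.42, -0.0373, 0.3115, 0.0048, 0, -0.0065], [0.44, -0.0402, 0.3257, 0.0054, 0, -0.0074], [0.44, -0.0402, 0.3257, 0.0054, 0, -0.0074]])

```text
time: 3.9
tool_pos: [386.7, -176.1, 16.4]
tool_rot: [[0.316, 0.922, 0.223], [0.758, -0.386, 0.525], [0.57, 0.003, -0.821]]
ft_force: [0.9, -3.3, 0.6]
opening: 92.0
gripper_force: 1.6
```

```bash
cat > crate.py <<'E'
from h import *
from station import vision
import sys
t,Rb=B['t'],B['R'];d=vision.snapshot('top');P=cloud(d)
if len(sys.argv)>1:cv2.imwrite('pics/'+sys.argv[1],d['frame'])
q=P.reshape(-1,3);b=(q[:,:2]-t)@Rb
k=(q[:,2]>100)&(q[:,2]<168)&(b[:,0]>-240)&(b[:,0]<60)&(abs(b[:,1])<95)
hsv=cv2.cvtColor(d['frame'],cv2.COLOR_BGR2HSV).reshape(-1,3)
wood=k&(hsv[:,0]>10)&(hsv[:,0]<30)&(hsv[:,1]>40)&(hsv[:,2]>90)
for n,m in(('all',k),('wood',wood)):
    r=cv2.minAreaRect(b[m].astype(np.float32));print(n,m.sum(),np.round(r[0],1),np.round(r[1],1),round(r[2],1),'ext',b[m].min(0).round(1),b[m].max(0).round(1))
E
python3 crate.py; python3 push.py -160,.5,-5,17 -130,0,-2.5,17 -100,0,0,17 -60,0,0,17
```

```text
all 4549 [-162.3    3.9] [182.1 155.5] 90.0 ext [-240.   -87.1] [-84.5  95. ]
wood 1421 [-161.5    0.8] [155.5 174.6] 0.6 ext [-239.9  -87.1] [-84.5  87.7]
t 3.95 p [ 386.55  -176.106   16.372] F [ 0.882 -3.181  1.499] q [ 1.188  0.693 -0.504  2.136 -0.428  0.645  0.733]
face [-161.597   -0.884] yawrel -5.349479126856727
-160,.5,-5,17 [0.0078, -0.0074, 0.0016, 0.0006, 0.0005, -0.0001]
-130,0,-2.5,17 [0.1307, -0.0165, 0.087, 0.0045, 0.0006, -0.0058]
-100,0,0,17 [0.2535, -0.0281, 0.1723, 0.0085, 0.0006, -0.0115]
-60,0,0,17 [0.4171, -0.046, 0.286, 0.0085, 0.0006, -0.0115]
```

Request:
jog_arm(deltas=[[0.022, -0.008, 0.012, 0.001, 0, -0.0007], [0.044, -0.01, 0.027, 0.0017, 0, -0.0017], [0.066, -0.012, 0.042, 0.0024, 0, -0.0027], [0.088, -0.0135, 0.057, 0.0031, 0, -0.0037], [0.109, -0.015, 0.072, 0.0038, 0, -0.0047], [0.1307, -0.0165, 0.087, 0.0045, 0, -0.0058], [0.151, -0.0184, 0.1012, 0.0052, 0, -0.0068], [0.172, -0.0203, 0.1154, 0.0058, 0, -0.0077], [0.192, -0.0223, 0.1297, 0.0065, 0, -0.0087], [0.213, -0.0242, 0.1439, 0.0072, 0, -0.0096], [0.233, -0.0262, 0.158, 0.0078, 0, -0.0106], [0.2535, -0.0281, 0.1723, 0.0085, 0, -0.0115], [0.2535, -0.0281, 0.1723, 0.0085, 0, -0.0115]])

```text
time: 5.03
tool_pos: [404.1, -113.7, 17.4]
tool_rot: [[0.245, 0.955, 0.169], [0.781, -0.298, 0.549], [0.574, -0.003, -0.819]]
ft_force: [-0.9, -1.7, -1.5]
opening: 92.2
gripper_force: 0.5
```

```bash
python3 crate.py t2.png; python3 push.py -100,0,0,17 -60,0,0,17 -40,0,0,17 -34,0,0,17
```

```text
all 5380 [-129.     1.5] [186.9 206.9] 90.0 ext [-232.5  -91.9] [-25.5  95. ]
wood 1673 [-129.    2.] [181.9 206.9] 90.0 ext [-232.5  -88.9] [-25.5  92.9]
t 5.0833 p [ 403.939 -113.952   17.494] F [ 0.486 -0.635  0.684] q [ 1.084  0.693 -0.544  2.164 -0.43   0.608  0.695]
face [-97.06    2.174] yawrel 0.5101568893522976
-100,0,0,17 [-0.0135, 0.0104, -0.0065, -0.0008, -0.0001, 0.0003]
-60,0,0,17 [0.1503, 0.0114, 0.1084, -0.0008, -0.0001, 0.0003]
-40,0,0,17 [0.2321, 0.0118, 0.1658, -0.0008, -0.0001, 0.0003]
-34,0,0,17 [0.2567, 0.012, 0.183, -0.0008, -0.0001, 0.0003]
```

View pics/t2.png

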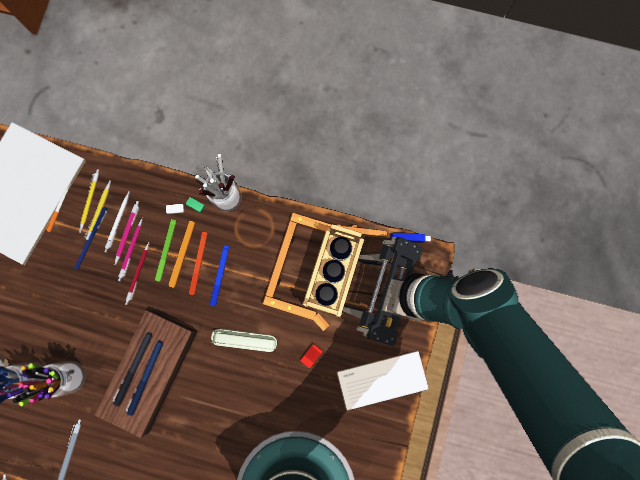

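The crate is square and entering the bay at px (333,272), with the keeper and tape runner untouched. I'll keep pushing.

Request:
jog_arm(deltas=[[0.014, 0.001, 0.01, 0, 0, 0], [0.028, 0.002, 0.02, 0, 0, 0], [0.042, 0.003, 0.03, 0, 0, 0], [0.056, 0.004, 0.04, 0, 0, 0], [0.07, 0.005, 0.05, 0, 0, 0], [0.084, 0.006, 0.06, 0, 0, 0], [0.098, 0.007, 0.07, -0.0004, 0, 0], [0.112, 0.008, 0.081, -0.0008, 0, 0.0003], [0.126, 0.009, 0.091, -0.0008, 0, 0.0003], [0.138, 0.01, 0.1, -0.0008, 0, 0.0003], [0.1503, 0.011, 0.108, -0.0008, 0, 0.0003], [0.1503, 0.011, 0.108, -0.0008, 0, 0.0003]])

```text
time: 6.08
tool_pos: [417.6, -81.3, 17.0]
tool_rot: [[0.249, 0.952, 0.176], [0.781, -0.305, 0.545], [0.572, 0.002, -0.82]]
ft_force: [-1.1, -4.9, 3.4]
opening: 91.8
gripper_force: 2.3
```

```bash
sed -i 's/b\[:,0\]>-240/b[:,0]>float(sys.argv[2])/' crate.py; python3 crate.py t3.png -60; python3 push.py -50,0,0,17 -40,0,0,17 -36,0,0,17 -34,0,0,17
```

```text
all 2314 [-25.5  -2. ] [150.2  69. ] 89.9 ext [-60.  -77.2] [ 9.  73.1]
wood 1061 [-25.5  -2.1] [150.1  69. ] 89.9 ext [-60.  -77.2] [ 9.  73.1]
t 6.1333 p [417.598 -81.364  16.955] F [-1.883 -4.545  2.438] q [ 1.037  0.694 -0.576  2.189 -0.466  0.544  0.662]
face [-61.867  -1.107] yawrel -0.2990340793598812
-50,0,0,17 [0.0488, -0.0055, 0.0338, 0.0005, 0.0002, -0.0002]
-40,0,0,17 [0.0898, -0.0056, 0.0624, 0.0005, 0.0002, -0.0002]
-36,0,0,17 [0.1062, -0.0057, 0.0738, 0.0005, 0.0002, -0.0002]
-34,0,0,17 [0.1144, -0.0057, 0.0796, 0.0005, 0.0002, -0.0002]
```

Request:
jog_arm(deltas=[[0.015, -0.001, 0.01, 0, 0, 0], [0.03, -0.002, 0.02, 0, 0, 0], [0.045, -0.003, 0.031, 0, 0, 0], [0.06, -0.004, 0.042, 0, 0, 0], [0.075, -0.005, 0.052, 0, 0, 0], [0.09, -0.005, 0.0624, 0, 0, 0], [0.098, -0.0055, 0.068, 0, 0, 0], [0.106, -0.0055, 0.0738, 0, 0, 0], [0.106, -0.0055, 0.0738, 0, 0, 0]])

```text
time: 6.88
tool_pos: [424.6, -56.6, 16.9]
tool_rot: [[0.25, 0.952, 0.176], [0.781, -0.306, 0.544], [0.572, 0.002, -0.82]]
ft_force: [-1.6, -4.5, 2.7]
opening: 91.6
gripper_force: 2.6
```

```bash
python3 crate.py t4.png -50; python3 push.py -34,0,0,17 -32,0,0,17 -80,0,0,17
```

```text
all 2478 [-1.6 -1.5] [150.7  72.2] 89.4 ext [-38.4 -76.8] [34.9 73.9]
wood 1206 [-1.6 -1.6] [150.6  72.2] 89.4 ext [-38.4 -76.8] [34.9 73.9]
t 6.9333 p [424.563 -56.624  16.912] F [-0.369 -5.329  4.091] q [ 1.001  0.695 -0.598  2.207 -0.49   0.503  0.638]
face [-36.179  -0.271] yawrel -0.34520175297255296
-34,0,0,17 [0.0092, -0.0011, 0.0059, 0.0005, 0.0003, -0.0003]
-32,0,0,17 [0.0174, -0.0012, 0.0116, 0.0005, 0.0003, -0.0003]
-80,0,0,17 [-0.1794, -0.0004, -0.1257, 0.0005, 0.0003, -0.0003]
```

Force is still at the sliding level, so I'll nudge 1 mm per row until it rises.

Request:
jog_arm(deltas=[[0.004, 0, 0.003, 0, 0, 0], [0.008, 0, 0.006, 0, 0, 0], [0.012, 0, 0.008, 0, 0, 0], [0.012, 0, 0.008, 0, 0, 0]])

```text
time: 7.27
tool_pos: [425.3, -54.7, 16.8]
tool_rot: [[0.25, 0.952, 0.177], [0.782, -0.306, 0.543], [0.571, 0.002, -0.821]]
ft_force: [-3.6, -8.1, 5.8]
opening: 91.9
gripper_force: 4.3
```

Request:
jog_arm(deltas=[[0.004, 0, 0.003, 0, 0, 0], [0.008, 0, 0.006, 0, 0, 0], [0.008, 0, 0.006, 0, 0, 0]])

```text
time: 7.52
tool_pos: [425.6, -54.4, 16.6]
tool_rot: [[0.251, 0.952, 0.177], [0.782, -0.307, 0.542], [0.57, 0.002, -0.822]]
ft_force: [-6.8, -14.5, 12.0]
opening: 91.9
gripper_force: 7.9
```

```bash
python3 crate.py t5.png -45; python3 push.py -70,0,0,17 -100,0,0,60 -130,0,0,100
```

```text
all 2493 [ 0.6 -1.5] [150.4  72.7] 89.8 ext [-36.1 -76.7] [36.8 73.7]
wood 1228 [ 0.6 -1.5] [150.4  72.7] 89.8 ext [-36.1 -76.7] [36.8 73.7]
t 7.5667 p [425.59  -54.375  16.624] F [ -5.923 -14.077  11.833] q [ 0.996  0.694 -0.599  2.21  -0.493  0.495  0.634]
face [-33.724  -0.591] yawrel -0.49360127478193244
-70,0,0,17 [-0.148, -0.0017, -0.105, 0.0008, 0.0007, -0.0004]
-100,0,0,60 [-0.1486, -0.0004, -0.3671, 0.0008, 0.0007, -0.0004]
-130,0,0,100 [-0.1578, 0.0009, -0.6169, 0.0008, 0.0007, -0.0004]
```

Request:
jog_arm(deltas=[[-0.05, 0, -0.035, 0, 0, 0], [-0.1, 0, -0.07, 0, 0, 0], [-0.148, 0, -0.105, 0.0008, 0.0007, -0.0004], [-0.148, 0, -0.235, 0.0008, 0.0007, -0.0004], [-0.149, 0, -0.367, 0.0008, 0.0007, -0.0004], [-0.153, 0, -0.49, 0.0008, 0.0007, -0.0004], [-0.158, 0, -0.617, 0.0008, 0.0007, -0.0004], [-0.158, 0, -0.617, 0.0008, 0.0007, -0.0004], [-0.158, 0, -0.617, 0.0008, 0.0007, -0.0004]], hand=1, newtons=10)

```text
time: 8.32
tool_pos: [396.0, -143.9, 100.1]
tool_rot: [[0.246, 0.954, 0.172], [0.78, -0.301, 0.549], [0.576, -0.001, -0.818]]
ft_force: [0.4, 0.7, 0.3]
opening: 34.0
gripper_force: 0.0
```

```bash
python3 crate.py t6.png -50; python3 push.py -130,-60,0,100 -100,-138,0,100 -92,-138,0,60 -92,-138,0,32
```

```text
all 2503 [ 0.2 -1.5] [150.3  72.9] 89.8 ext [-36.1 -76.7] [36.9 73.8]
wood 1243 [ 0.2 -1.5] [150.3  72.9] 89.8 ext [-36.1 -76.7] [36.9 73.8]
t 8.3667 p [ 395.548 -142.679   99.485] F [ 0.094  0.579 -0.492] q [ 1.155  0.525 -0.555  2.124 -0.428  0.823  0.663]
face [-126.979    1.467] yawrel 0.38979161409595275
-130,-60,0,100 [-0.0112, 0.307, -0.012, -0.0006, -0.0007, 0.0002]
-100,-138,0,100 [0.1109, 0.6975, 0.073, -0.0006, -0.0007, 0.0002]
-92,-138,0,60 [0.0282, 0.6981, 0.2594, -0.0006, -0.0007, 0.0002]
-92,-138,0,32 [-0.0525, 0.6985, 0.3738, -0.0006, -0.0007, 0.0002]
```

View pics/t6.png

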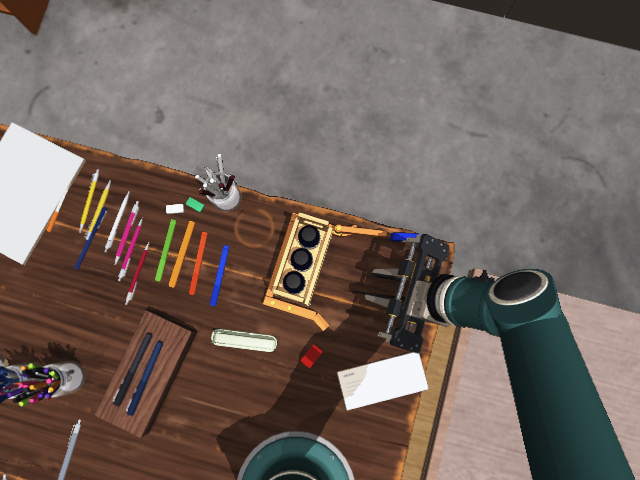

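The crate is fully home at px (301,262), and the keeper (340–388, 232) and tape runner (405,237) are undisturbed. Next I'll move to the outer side of the keeper.

Request:
jog_arm(deltas=[[0, 0.15, 0, 0, 0, 0], [0, 0.3, 0, 0, 0, 0], [0.03, 0.43, 0.02, 0, 0, 0], [0.07, 0.57, 0.045, 0, 0, 0], [0.111, 0.698, 0.073, 0, 0, 0], [0.085, 0.698, 0.14, 0, 0, 0], [0.055, 0.698, 0.2, 0, 0, 0], [0.028, 0.698, 0.26, 0, 0, 0], [0.028, 0.698, 0.26, 0, 0, 0], [0.028, 0.698, 0.26, 0, 0, 0]])

```text
time: 9.2
tool_pos: [537.7, -151.0, 58.6]
tool_rot: [[0.248, 0.954, 0.168], [0.778, -0.299, 0.553], [0.578, -0.006, -0.816]]
ft_force: [0.0, 0.2, -0.1]
opening: 0.2
gripper_force: 0.0
```

```bash
python3 crate.py t7.png -50; python3 push.py -92,-138,0,32
```

```text
all 2492 [ 0.2 -1.7] [150.7  72.7] 89.9 ext [-36.2 -77.1] [36.6 73.7]
wood 1231 [ 0.2 -1.7] [150.7  72.7] 89.9 ext [-36.2 -77.1] [36.6 73.7]
t 9.25 p [ 538.457 -151.734   59.539] F [ 0.932 -0.2   -0.373] q [ 0.93   0.731 -0.507  1.855 -0.379  0.801  0.498]
face [ -92.394 -137.477] yawrel 0.4738820685046468
-92,-138,0,32 [-0.0779, 0.0028, 0.1136, -0.0008, -0.0007, -0.0]
```

View pics/t7.png

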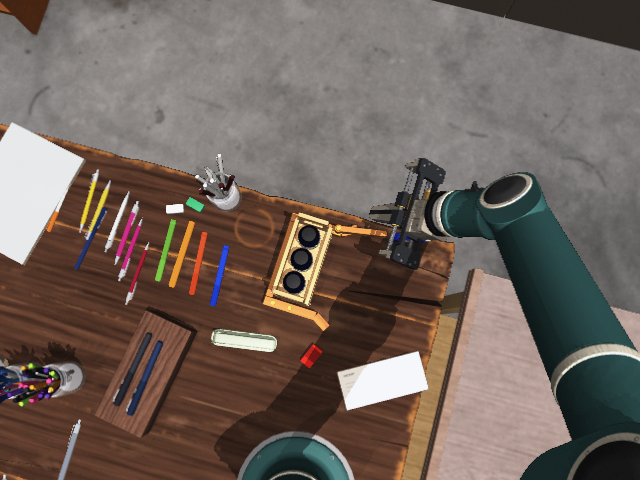

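Request:
jog_arm(deltas=[[-0.025, 0, 0.035, 0, 0, 0], [-0.05, 0.001, 0.075, 0, 0, 0], [-0.078, 0.003, 0.114, -0.0008, -0.0007, 0], [-0.078, 0.003, 0.114, -0.0008, -0.0007, 0], [-0.078, 0.003, 0.114, -0.0008, -0.0007, 0]])

```text
time: 9.67
tool_pos: [539.5, -151.4, 31.9]
tool_rot: [[0.247, 0.953, 0.174], [0.781, -0.302, 0.546], [0.573, 0.001, -0.819]]
ft_force: [0.4, 0.8, -0.7]
opening: 0.8
gripper_force: 0.0
```

```bash
python3 push.py -97,-126,0,32 -100,-113,0,32 -98.5,-92.7,0,32 -88.6,-73,0,32 -71.9,-58.6,0,32 -60,-53,0,32 -51,-52,0,32 -48,-52,0,32
```

```text
t 9.6667 p [ 539.534 -151.433   31.881] F [ 0.445  0.806 -0.683] q [ 0.923  0.775 -0.501  1.86  -0.374  0.75   0.516]
face [ -91.781 -138.488] yawrel -0.05308494910444032
-97,-126,0,32 [-0.021, -0.0624, -0.0155, 0.0001, 0.0, 0.0001]
-100,-113,0,32 [-0.0333, -0.1274, -0.0241, 0.0001, 0.0, 0.0001]
-98.5,-92.7,0,32 [-0.0271, -0.2289, -0.0199, 0.0001, 0.0, 0.0001]
-88.6,-73,0,32 [0.0135, -0.3274, 0.0085, 0.0001, 0.0, 0.0001]
-71.9,-58.6,0,32 [0.082, -0.3994, 0.0563, 0.0001, 0.0, 0.0001]
-60,-53,0,32 [0.1308, -0.4274, 0.0904, 0.0001, 0.0, 0.0001]
-51,-52,0,32 [0.1676, -0.4324, 0.1162, 0.0001, 0.0, 0.0001]
-48,-52,0,32 [0.1799, -0.4324, 0.1248, 0.0001, 0.0, 0.0001]
```

Request:
jog_arm(deltas=[[-0.01, -0.031, -0.008, 0, 0, 0], [-0.021, -0.0624, -0.0155, 0, 0, 0], [-0.027, -0.095, -0.02, 0, 0, 0], [-0.033, -0.127, -0.024, 0, 0, 0], [-0.031, -0.161, -0.0227, 0, 0, 0], [-0.029, -0.195, -0.0213, 0, 0, 0], [-0.027, -0.229, -0.0199, 0, 0, 0], [-0.0135, -0.262, -0.0104, 0, 0, 0], [0, -0.295, -0.001, 0, 0, 0], [0.0135, -0.327, 0.0085, 0, 0, 0], [0.036, -0.351, 0.0244, 0, 0, 0], [0.059, -0.375, 0.0404, 0, 0, 0], [0.082, -0.399, 0.0563, 0, 0, 0], [0.106, -0.413, 0.0733, 0, 0, 0], [0.131, -0.427, 0.0904, 0, 0, 0], [0.15, -0.43, 0.1033, 0, 0, 0], [0.15, -0.43, 0.1033, 0, 0, 0]])

```text
time: 11.08
tool_pos: [468.9, -89.3, 32.8]
tool_rot: [[0.245, 0.954, 0.173], [0.782, -0.3, 0.547], [0.574, 0.001, -0.819]]
ft_force: [0.1, 1.0, -0.8]
opening: 0.4
gripper_force: 0.0
```

```bash
python3 crate.py t8.png -50; python3 push.py -51,-52,0,32 -49,-52,0,32;  python3 -c "
import cv2;a=cv2.imread('pics/t8.png');cv2.imwrite('pics/t8c.png',cv2.resize(a[190:350,240:470],None,fx=3.4,fy=3.4))"
```

```text
all 2498 [ 0.4 -1.3] [150.  73.] 89.9 ext [-36.2 -76.4] [37.  73.7]
wood 1248 [ 0.4 -1.3] [150.  73.] 89.9 ext [-36.2 -76.4] [37.  73.7]
t 11.1333 p [469.213 -90.022  32.783] F [ 0.456  0.151 -0.665] q [ 0.978  0.7   -0.571  2.08  -0.43   0.615  0.567]
face [-54.51  -52.892] yawrel -0.077521530184053
-51,-52,0,32 [0.0121, -0.0044, 0.0133, 0.0001, 0.0, 0.0004]
-49,-52,0,32 [0.0203, -0.0044, 0.019, 0.0001, 0.0, 0.0004]
```

View pics/t8c.png

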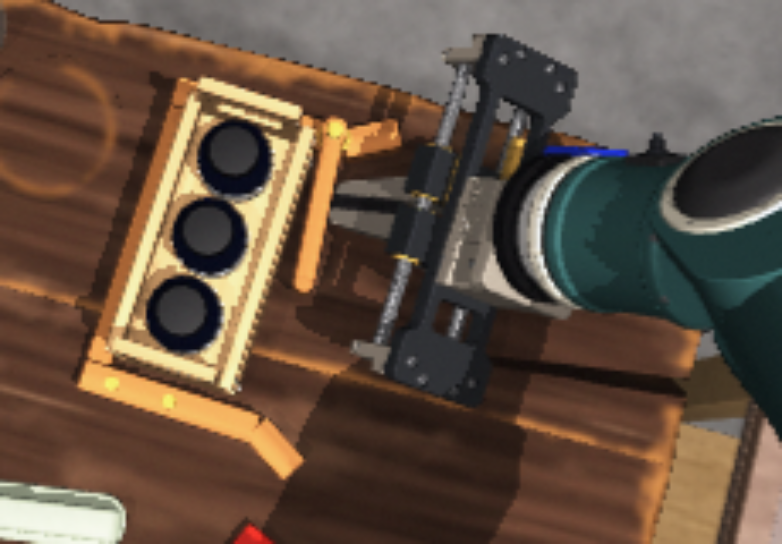

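The keeper has swung almost across, from its pivot at crop px (337,128) to its tip at (305,288). I'll push the last few mm to its stop.

Request:
jog_arm(deltas=[[0.007, -0.003, 0.006, 0, 0, 0], [0.014, -0.004, 0.012, 0, 0, 0], [0.018, -0.004, 0.016, 0, 0, 0], [0.022, -0.004, 0.019, 0, 0, 0], [0.022, -0.004, 0.019, 0, 0, 0]])

```text
time: 11.55
tool_pos: [470.2, -85.2, 32.0]
tool_rot: [[0.246, 0.953, 0.175], [0.782, -0.302, 0.546], [0.573, 0.002, -0.82]]
ft_force: [-0.4, -0.3, 0.1]
opening: 0.4
gripper_force: 0.4
```

```bash
cat > keep.py <<'E'
from h import *
from station import vision
d=vision.snapshot('top');P=cloud(d);t,Rb=B['t'],B['R']
hsv=cv2.cvtColor(d['frame'],cv2.COLOR_BGR2HSV).reshape(-1,3);q=P.reshape(-1,3);b=(q[:,:2]-t)@Rb
m=(q[:,2]>44)&(q[:,2]<56)&(b[:,0]<-37)&(b[:,0]>-80)&(b[:,1]>-84)&(b[:,1]<10)&(hsv[:,0]>8)&(hsv[:,0]<22)&(hsv[:,1]>120)
l=cv2.fitLine(b[m].astype(np.float32),cv2.DIST_HUBER,0,.01,.01).ravel();print('keeper',m.sum(),'angle',np.arctan2(-l[0]*np.sign(l[1]),abs(l[1])),l)
E
python3 keep.py; python3 push.py -49,-52,0,32 -47,-52,0,32 -90,-52,0,32 -120,-52,0,120
```

```text
keeper 283 angle 0.0054209987 [ 5.4209721e-03 -9.9998528e-01 -4.4622265e+01 -3.8439278e+01]
t 11.6 p [470.114 -85.217  32.024] F [-1.16  -0.701 -0.426] q [ 0.971  0.7   -0.574  2.085 -0.434  0.604  0.562]
face [-49.658 -52.31 ] yawrel -0.1585363463512883
-49,-52,0,32 [0.0026, -0.0014, 0.002, 0.0003, 0.0001, 0.0002]
-47,-52,0,32 [0.0108, -0.0014, 0.0077, 0.0003, 0.0001, 0.0002]
-90,-52,0,32 [-0.1654, -0.0015, -0.1155, 0.0003, 0.0001, 0.0002]
-120,-52,0,120 [-0.0363, -0.0006, -0.562, 0.0003, 0.0001, 0.0002]
```

The keeper angle measures about 0.005 rad, so I'll retreat.

Request:
jog_arm(deltas=[[0.006, 0, 0.004, 0, 0, 0], [0.006, 0, 0.004, 0, 0, 0], [-0.08, 0, -0.055, 0, 0, 0], [-0.165, 0, -0.115, 0, 0, 0], [-0.13, 0, -0.27, 0, 0, 0], [-0.08, 0, -0.42, 0, 0, 0], [-0.036, 0, -0.56, 0, 0, 0], [-0.036, 0, -0.56, 0, 0, 0], [-0.036, 0, -0.56, 0, 0, 0], [-0.036, 0, -0.56, 0, 0, 0]])

```text
time: 12.43
tool_pos: [448.4, -151.4, 119.3]
tool_rot: [[0.246, 0.953, 0.174], [0.782, -0.302, 0.546], [0.573, 0.002, -0.82]]
ft_force: [-0.4, 0.4, -0.1]
opening: -0.0
gripper_force: 0.0
```

```bash
python3 keep.py; python3 crate.py t9.png -40; python3 push.py
```

```text
keeper 282 angle -0.0015275042 [ 1.5275035e-03  9.9999881e-01 -4.4223850e+01 -3.8288967e+01]
all 2495 [ 0.3 -1.4] [150.2  72.9] 89.9 ext [-36.2 -76.6] [36.9 73.8]
wood 1233 [ 0.3 -1.4] [150.2  72.9] 89.9 ext [-36.2 -76.6] [36.9 73.8]
t 12.5333 p [ 448.129 -150.909  118.802] F [ 0.296 -0.154 -0.616] q [ 1.091  0.544 -0.561  2.017 -0.409  0.868  0.568]
face [-118.923  -51.189] yawrel 0.0530219981293374
```

View pics/t9.png

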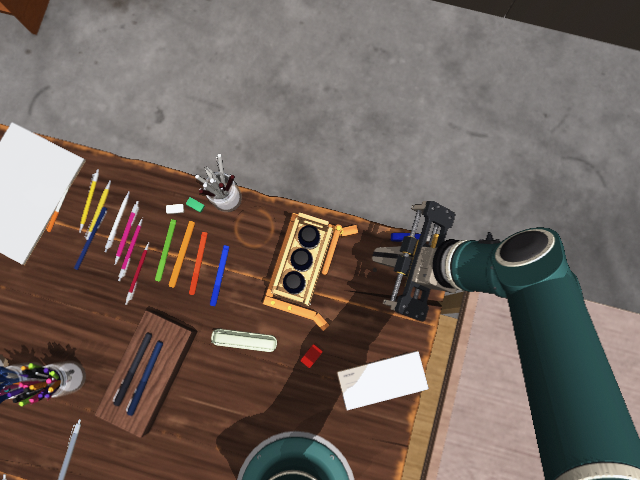

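The crate is home at px (301,262) with the keeper across its front (337,230 to 327,270). The tape runner and jar haven't moved, so I'm handing in the job.

```bash
python3 -c "
from station import bot
print(bot.close_job())"
```

```text
the job is handed in; nothing more can be done
None
```

The crate is home against the back stop (about 0.3 mm from the home position, 1.4 mm off-centre), the keeper bar is across its front at about 0 rad, the pen jar and tape runner look undisturbed in the last picture, and the job was handed in at about 12.5 s (no verdict was returned).

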